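# Draw the sample tray out of the drying cabinet with the hook

### The arm

A 6-joint arm with a two-finger parallel gripper is mounted at the origin on the work surface. World frame = base frame: x ahead of the robot, y to its left, z up, the work surface at z = 0. Lengths are in m, angles in rad, forces in N, time in s.
With the tool pointing down it reaches from about 0.35 to 0.775 m from the base axis. Payload 5.5 kg.
Tool frame: the origin (TCP) lies at the very end of the fingers, on their centre line; the grasp point (between the pads) lies 19 mm behind it; z points along the fingers, y is the direction in which the jaws open and shut (so a half turn about z gives the same grasp; the last joint's range is limited). The gripper opens to 85 mm and grips with 20 to 120 N. Pads are 22 mm wide; open, the fingers measure 114 mm over their backs; the gripper's body (76 mm by 85 mm) begins 54 mm behind the grasp point. The pads swing forward as they close: fully open they stand 13 mm farther back than shut.
Start: joints at [1.031, 0.313, 0.046, 1.304, 0, 1.431], TCP at [0.224, 0.53, 0.231] pointing down, gripper open.
Joint ranges: [-2.76, 2.76], [-0.86, 1.69], [-1.03, 1.26], [-2.2, 2.34], [-1.47, 1.5], [-3.14, 3.14]. Speed limits (rad/s): [2.57, 2.57, 3.14, 3.14, 3.14, 3.14].

### API

Orientations are given as a unit quaternion [w, x, y, z].
In Python, from workcell import get_state, imaging, env, spotter gives the robot as it stands.
- The arm moves only by the tool play_rows, never from a script. Its argument "moves" is a list of rows, each an object with "claw": the finger opening in cm, from 0 to 8.54; "delta_pos": the shift along the tool's x, y, z in cm, a list of three; "twist": the turn about the tool's z in degrees. A call has 1 to 12 rows; each row is the pose to reach, as a shift and turn from the pose commanded when the call began, along the tool's axes at that moment; what a row does not reach only later rows make up. A row lasts 1/8 s, in which the tool goes at most 62.5 mm and 10.7 degrees, less where a joint would pass 70% of its speed; a pose out of reach is approached as far as the arm can. A call with a gripper value outside its range is refused whole. The fingers move at their own pace and stop on an object; "force" is the grip in N (left out, the last holds). Time passes only in rows, so rows that repeat a pose let the fingers close. It gives the time, the measured TCP pose, the force and the opening at its end, in the units of the state.
- get_state(): the state, without advancing time (a new reading comes with each control period).
- imaging.read_camera(name): name is "scene" or "top" or "wrist"; returns the picture (480x640x3 uint8, red, green, blue); there is no depth.
- imaging.camera_info(name): a dict with "fx", "fy", "cx", "cy" (pixels), "world_to_cam" (4x4, takes a point from world to camera coordinates). Camera axes: x right, y down, z forward; pixel columns grow to the right and rows downward; lengths in m; the calibration is good to about 2 mm. A picture is of the moment at which its call begins: read the wrist's pose just before it. camera_info takes no time and is no camera call; for the wrist camera it gives the pose at the moment of the call.
- env.hand_in(): hands the job in, once; it reports no verdict.
Trained networks look in the newest picture that a camera, given by its name, has taken for a name from the list of things; names that differ only in an ending like _2 or _b are one class to them, and where a whole thing is asked for, a point or a joint stands for the part that bears it (a point fixed in the world has none). Each returns a list of dicts, best first, with "conf" (0 to 1); they miss things now and then, are a little off and sometimes report something else, mostly with a low value. They report only what shows in the picture. A call takes as long as a camera call. They do not tell look-alikes from the thing itself.
- spotter.spot_in(camera, query): "extent" ([left, top, right, bottom] in pixels, round what is visible of it).
The state is a dict: "clock": time; "joint_pos": joint angles; "qvel": joint speeds; "tau": joint torques, N m; "tcp_pos": TCP position; "orientation": TCP orientation; "wrist_force": force on the tool from outside, world axes, zero at the start; "ft_torque": the same for the moment, N m; "finger_gap": finger opening in m.
Only numpy, scipy, OpenCV 4.12 (cv2) and the standard library are available. Lean on these libraries where they do the work, as an engineer would, in place of code of your own. Each camera call takes 0.05 s, during which the arm holds its last target. There are 200 camera calls.

### The job

Take the hook from its wooden stand, put its prong down into the finger hole of the sample tray, and gently draw the tray out of the drying cabinet until it comes up firmly against its hidden stop: feel for it with a steady pull of about 12 N, and never load the tray with more than 20 N. Then unhook and set the hook back in its stand as it was, leaving the tray fully out. Move the tray with the hook only, never with the gripper, and leave the other glassware and things alone.

Things in the scene. Friction and masses are not known exactly. Their poses are not given: they have to be found in the camera images.
- tray_hole (a point): Centre of the round finger hole, 16 mm wide, at the upper face (55 mm above the bench) of the tray's level pull tab: dark bare steel, 50 mm wide, 6 mm thick, open below. The tray's front panel (176 mm wide, top 100 mm up) stands 26 mm behind the hole's centre; the tab ends 20 mm before it. Axes as the cabinet: x into the cabinet, z up. The tray comes out along -x.
- tray_slide (a joint): How far the tray is drawn out, m: 0 closed; it starts 0 to 10 mm out. Sliding it takes about 4 N (dry friction); it stays where left. A hidden stop under it, set anew each time, ends its travel hard between 58 and 102 mm: only feel tells where. More than 20 N from the hook strains it.
- switch (a joint): Spring plunger, hidden under the tray, that the tray pushes in over its last 6 mm of travel: 0 untouched, 0.006 m fully in, which is the hard stop. Its spring is weak (1.5 N when fully in, less than the tray's friction, so the tray stays out).
- cabinet: Small drying cabinet of painted sheet metal, fixed to the bench, 220 deep (x) by 200 wide (y) by 150 mm high. Origin at bench level in the middle of its front face; x points from the front into the cabinet.
- hook_grip (a point): Centre of the hook's black handle, a level bar 120 mm long (x), 16 wide (y), 22 high (z); grip it here across its width. Axes of the hook: x along the handle towards the prong, z up. From the handle's front end a steel rod 8 mm thick runs on, level with this point, to 85 mm ahead of it, then turns straight down as the prong. The hook weighs about 120 g.
- hook_tip (a point): Lower, rounded end of the hook's prong (8 mm thick): 85 mm ahead (+x) of and 55 mm below point hook_grip.
- stand_seat (a point): Middle of the hook's fixed wooden stand, at the height of its two saddles (70 mm above the bench). x: where the stored hook's prong points. Saddles: posts 12 mm thick, 48 mm ahead of and behind this point; the handle's underside rests at this height between cheeks 22 mm apart that flare above, 19 mm tall. Base board 130 by 70, 10 mm thick. Stored hook_grip is 11 mm above this.
- beaker_mid (a point): Bystander: centre, half-way up, of a glass beaker 70 mm wide, 95 mm high.
- washbottle_mid (a point): Bystander: centre, half-way up, of a white plastic bottle 64 mm wide, 170 mm high.
- corkring_mid (a point): Bystander: centre, half-way up, of a cork ring 100 mm wide, 25 mm high.
- hook: The hook; its origin is the middle of the handle's underside, axes as for point hook_grip.
- tray: The sample tray with its pull tab, sliding in the cabinet. Origin at bench level, 32 mm behind (+x) and 55 mm below the finger hole; axes as the cabinet.
Not all that is in view belongs to the job. There is more than one size of the hook; the job needs the smallest.

How it is judged:
On the way, in this order (a step that is already met when the one before it is completed fails the run):
1. the hook is lifted out of its stand (z of hook_grip in the frame of stand_seat above 0.045 m), for 0.1 s.
2. the prong is down in the finger hole and has drawn the tray more than 30 mm out (z of hook_tip in the frame of tray_hole below -0.004 m and horizontal distance between hook_tip and tray_hole below 0.012 m and value of joint tray_slide above 0.03 m), for 0.1 s.
3. with the prong in the hole the tray is held firmly against its stop: hook force on the tray over 7 N, switch plunger in more than 4.5 mm of its 6 mm (z of hook_tip in the frame of tray_hole below -0.004 m and horizontal distance between hook_tip and tray_hole below 0.012 m and value of joint switch above 0.0045 m and contact force between hook and tray above 7 N), for 0.2 s.
At the end, for the whole second after the job is handed in: Tray against its stop (switch plunger in by over 4 of 6 mm). Hook at rest in both saddles of its stand: handle centre within 15 mm of the stand's middle from above and 5 mm of its stored height, upright and in line to 0.15 rad, prong end as before (value of joint switch above 0.004 m and velocity of joint tray_slide below 0.005 m/s and horizontal distance between hook_grip and stand_seat below 0.015 m and z of hook_grip in the frame of stand_seat between 0.006 and 0.016 m and angle between the x axis of hook and the x axis of stand_seat, either way round below 0.15 rad and x of hook_tip in the frame of stand_seat above 0.06 m and angle between hook's own z axis and vertical below 0.15 rad and linear speed of hook below 0.02 m/s); the robot touches nothing.
It fails at once if the hook bears on the tray with more than 20 N (contact force between hook and tray above 20 N).
It fails at once if the gripper or arm touches the tray (contact force between any of the fingers, the arm and tray above 0.5 N).
It fails at once if the hook or arm strikes the cabinet hard (contact force between any of hook, the arm and cabinet above 20 N).
It fails at once if a bystander is shifted more than 20 mm (distance of any of beaker_mid, washbottle_mid, corkring_mid from where it was at the start of the episode above 0.02 m).
It also fails if it takes over 69 s, if anything falls off the work surface, if the arm or the gripper's body presses on something with over 40 N, if the wrist force passes 120 N, or if a joint passes its speed limit or range.

## Working session

There is one attempt and no reset: what is moved stays moved. The work goes in short steps, Python scripts to look and compute and a tool call to move; the robot and the scene stay as the last step left them, time stands still between calls to the robot, and variables do not carry over. Pictures are saved under pics/ and viewed, about 8 in all and at most 12, crops included, and the job is handed in when it is done.

Besides the shell and the picture viewer there is one more tool, called after "Call:" as a command line: name --argument value ..., lists and objects as JSON in quotes. play_rows: Moves the arm, as the interface text tells. Its arguments: {"type":"object","properties":{"moves":{"type":"array"},"force":{"type":"number"}},"required":["moves"]}

```bash
ls; mkdir -p pics; python3 - <<'E'
from workcell import get_state, imaging, env, spotter
import cv2, json
print(get_state())
for c in ["scene","top"]:
    im=imaging.read_camera(c); cv2.imwrite(f"pics/{c}0.png",im[:,:,::-1])
    i=imaging.camera_info(c); print(c,i)
    for q in ["hook","tray_hole","stand_seat","cabinet","beaker_mid","washbottle_mid","corkring_mid","tray"]:
        try: print(q,[( [round(v) for v in d["extent"]],round(d["conf"],2)) for d in spotter.spot_in(c,q)])
        except Exception as e: print(q,e)
E
```

```text
pics
{'clock': 0.0, 'joint_pos': array([ 1.03143327e+00,  3.13997580e-01,  4.49854634e-02,  1.30358009e+00,
       -5.60711922e-06,  1.43120269e+00]), 'qvel': array([ 0.00089853, -0.00076751,  0.00070653,  0.00114601,  0.00165553,
        0.00084507]), 'tau': array([ 1.63873997e-04, -4.80625284e+01,  2.98533618e+01,  1.96029874e-02,
       -2.21824080e-04, -1.63433759e-05]), 'tcp_pos': array([0.22354149, 0.529226  , 0.23041311]), 'orientation': array([-2.96366823e-04,  1.98556255e-01,  9.80089081e-01, -8.47628539e-04]), 'wrist_force': array([-0.24061266, -0.05895961,  0.05293158]), 'ft_torque': array([ 0.00690774,  0.0125544 , -0.02122457]), 'finger_gap': 0.08533066591229341}
scene {'fx': 592.5192150313825, 'fy': 592.5192150313825, 'cx': 319.6888218307053, 'cy': 231.9187638543088, 'world_to_cam': array([[-8.36272721e-01,  5.48312899e-01, -9.49547539e-04,
         4.89943246e-01],
       [ 3.88660297e-01,  5.91551354e-01, -7.06406518e-01,
        -1.39348342e-01],
       [-3.86770100e-01, -5.91117553e-01, -7.07805714e-01,
         1.68622470e+00],
       [ 0.00000000e+00,  0.00000000e
[... 519 characters left out ...]
: 238.44606510413504, 'world_to_cam': array([[ 0.01030904, -0.99993435,  0.00500133, -0.01963064],
       [-0.98504255, -0.01101559, -0.17195883,  0.57867525],
       [ 0.17200263, -0.00315379, -0.98509144,  1.17931289],
       [ 0.        ,  0.        ,  0.        ,  1.        ]])}
hook [([453, 288, 488, 369], 0.92), ([396, 222, 420, 279], 0.77), ([309, 276, 340, 363], 0.68)]
tray_hole [([262, 196, 334, 229], 0.62)]
stand_seat [([382, 229, 422, 287], 0.62)]
cabinet [([249, 99, 351, 225], 0.58)]
beaker_mid [([145, 273, 183, 299], 0.96), ([123, 199, 164, 233], 0.18)]
washbottle_mid [([123, 200, 166, 233], 0.56)]
corkring_mid [([472, 200, 514, 243], 0.95), ([253, 101, 350, 228], 0.24)]
tray []
```

View pics/scene0.png

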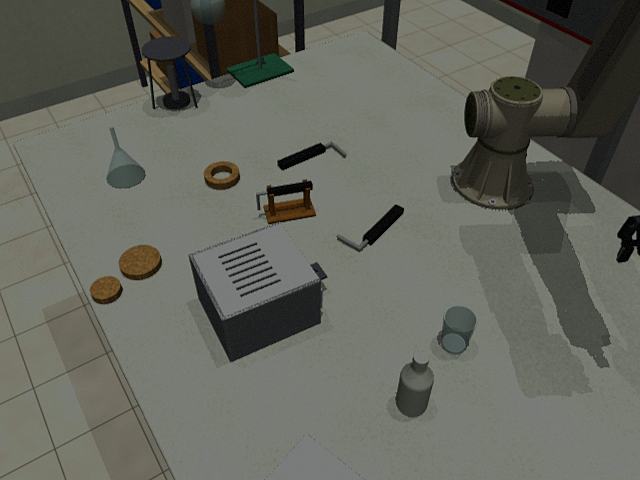

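View pics/top0.png

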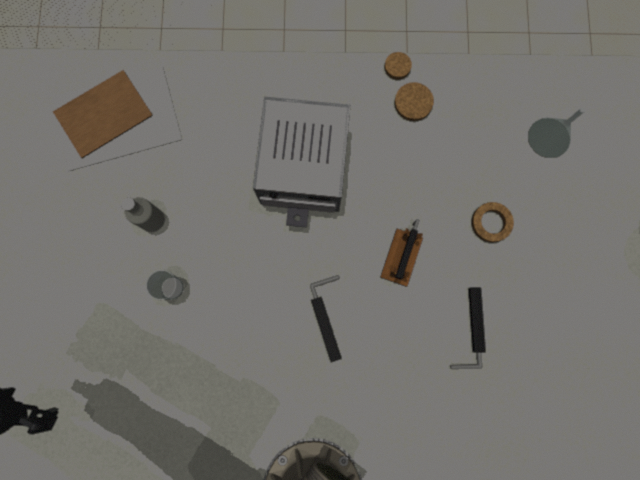

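The scene view shows the hooks at (296,188) in the stand, and at (313,155) and (380,226) lying on the bench. In the top view they are at (407,252), (477,325) and (325,320). The one in the stand is the shortest and is the one described. The tab with its hole is at (298,217) in the top view. Next is an enlarged crop to confirm.

```bash
cat > h.py <<'E'
import numpy as np, cv2
from workcell import get_state, imaging, env, spotter
def ray(cam,uv,z,info=None):
    i=info or imaging.camera_info(cam); T=i["world_to_cam"]; R,t=T[:3,:3],T[:3,3]
    c=-R.T@t; d=R.T@np.array([(uv[0]-i["cx"])/i["fx"],(uv[1]-i["cy"])/i["fy"],1])
    return c+d*(z-c[2])/d[2]
def proj(cam,p,info=None):
    i=info or imaging.camera_info(cam); q=i["world_to_cam"]@np.r_[p,1]
    return np.array([i["fx"]*q[0]/q[2]+i["cx"],i["fy"]*q[1]/q[2]+i["cy"]])
E
python3 - <<'E'
from h import *
im=cv2.imread("pics/top0.png")
a=cv2.resize(im[205:300,365:440],None,fx=5,fy=6*5/6,interpolation=cv2.INTER_CUBIC)
b=cv2.resize(im[180:275,240:325],None,fx=5,fy=5,interpolation=cv2.INTER_CUBIC)
cv2.imwrite("pics/crop1.png",np.clip(np.hstack([a,b])*1.7,0,255).astype(np.uint8))
print(a.shape,b.shape)
E
```

```text
(475, 375, 3) (475, 425, 3)
```

View pics/crop1.png

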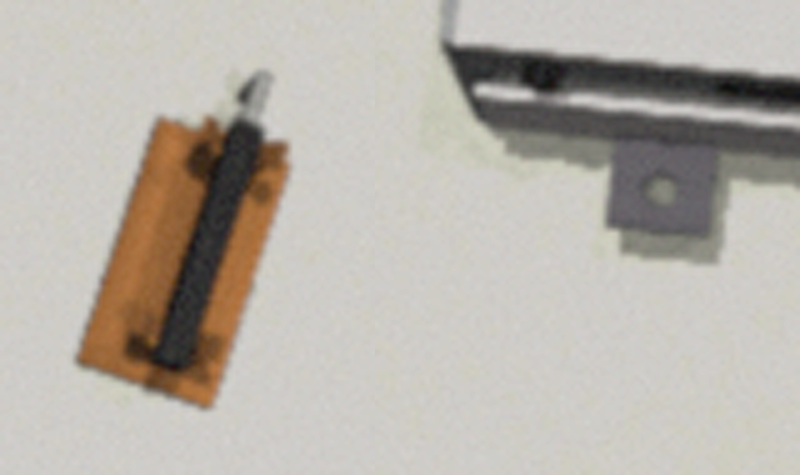

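```bash
python3 - <<'E'
from h import *
A=lambda x,y:(365+x/5-.4,205+y/5-.4); B=lambda x,y:(240+(x-375)/5-.4,180+y/5-.4)
f=ray("top",A(247,125),.092);b=ray("top",A(172,362),.092);print("handle",f,b,(f+b)/2,np.linalg.norm(f-b),np.degrees(np.arctan2(*(f-b)[[1,0]])))
h=ray("top",B(660,188),.055);print("hole",h)
l=ray("top",B(447,45),.15);r=ray("top",B(800,77),.15);d=l-r;print("cab",l,r,np.degrees(np.arctan2(-d[0],d[1])))
l=ray("top",B(607,227),.055);r=ray("top",B(713,236),.055);d=l-r;print("tab",l,r,np.linalg.norm(d),np.degrees(np.arctan2(-d[0],d[1])))
# cabinet roof corners from full image
for p in [(265,98),(350,104),(340,199),(256,190)]: print(ray("top",p,.15))
c=[ray("top",A(*p),.01) for p in [(80,362),(212,408),(158,118)]];print("board",c)
print(ray("scene",(318.,270.),.055))
s=get_state();o=s["orientation"]
from scipy.spatial.transform import Rotation as R
print(R.from_quat(o[[1,2,3,0]]).as_matrix().round(3)); print(imaging.camera_info("wrist"))
E
```

```text
handle [ 0.59477053 -0.22772483  0.092     ] [ 0.48424676 -0.19119537  0.092     ] [ 0.53950864 -0.2094601   0.092     ] 0.11640406458009983 -18.28935328571287
hole [0.62908957 0.04667158 0.055     ]
cab [0.67263706 0.13848329 0.15      ] [ 0.6597557  -0.01917706  0.15      ] -4.670873100048861
tab [0.60972038 0.07167159 0.055     ] [0.60590458 0.0208898  0.055     ] 0.050924948376422995 -4.297192517437525
[0.88837374 0.12024143 0.15      ]
[ 0.8761378  -0.07561934  0.15      ]
[ 0.65098371 -0.05352921  0.15      ]
[0.66946606 0.13392017 0.15      ]
board [array([ 0.49195679, -0.15898867,  0.01      ]), array([ 0.47020932, -0.22306921,  0.01      ]), array([ 0.61375709, -0.19888127,  0.01      ])]
[0.61954683 0.04428401 0.055     ]
[[-0.921  0.389  0.   ]
 [ 0.389  0.921  0.   ]
 [-0.     0.    -1.   ]]
{'fx': 332.27619622490744, 'fy': 332.27619622490744, 'cx': 322.9961806806029, 'cy': 235.1100648512683, 'world_to_cam': array([[ 3.88902972e-01,  9.21278625e-01,  4.16261173e-04,
        -5.74896522e-01],
       [ 8.84198131e-01, -3.73376859e-01,  2.80683783e-01,
        -3.74133243e-02],
       [ 2.58743392e-01, -1.08790700e-01, -9.59800209e-01,
         3.78825292e-01],
       [ 0.00000000e+00,  0.00000000e+00,  0.00000000e+00,
         1.00000000e+00]])}
```

Stand seat is at about (0.540,-0.210) with yaw -18.2°, and the handle and board measurements agree. The hole is at about (0.629,0.047), and cabinet yaw is about -4.5°. Next I go above the stand.

Call:
play_rows --moves '[{"claw": 5, "delta_pos": [-4.8, -4.6, 0], "twist": -1}, {"claw": 5, "delta_pos": [-9.1, -8.8, 0], "twist": -2}, {"claw": 5, "delta_pos": [-13.4, -13, 0], "twist": -3}, {"claw": 5, "delta_pos": [-17.7, -17.2, 0], "twist": -4.6}, {"claw": 5, "delta_pos": [-22, -21.4, 0], "twist": -4.6}, {"claw": 5, "delta_pos": [-26.3, -25.6, 0], "twist": -4.6}, {"claw": 5, "delta_pos": [-30.6, -29.8, 0], "twist": -4.6}, {"claw": 5, "delta_pos": [-34.9, -34, 0], "twist": -4.6}, {"claw": 5, "delta_pos": [-39.2, -38.2, 0], "twist": -4.6}, {"claw": 5, "delta_pos": [-43.5, -42.4, 0], "twist": -4.6}, {"claw": 5, "delta_pos": [-47.8, -46.6, 0], "twist": -4.6}, {"claw": 5, "delta_pos": [-52, -50.8, 0], "twist": -4.6}]'

```text
clock: 2.4
tcp_pos: [0.5057, -0.1428, 0.2315]
orientation: [0.0, 0.159, 0.987, 0.0]
wrist_force: [-0.0, 0.2, -0.5]
finger_gap: 0.0502
```

Call:
play_rows --moves '[{"claw": 5, "delta_pos": [-3, -2.2, 0], "twist": 0}, {"claw": 5, "delta_pos": [-5, -4.2, 0], "twist": 0}, {"claw": 5, "delta_pos": [-5, -4.2, 0], "twist": 0}, {"claw": 5, "delta_pos": [-5, -4.2, 0], "twist": 0}]'

```text
clock: 2.9
tcp_pos: [0.5389, -0.1956, 0.2311]
orientation: [-0.0, 0.159, 0.987, 0.0]
wrist_force: [-0.7, 0.3, 0.4]
finger_gap: 0.0502
```

```bash
cat >> h.py <<'E'
from scipy.spatial.transform import Rotation as Rot
def tool():
    s=get_state();o=s["orientation"];return s,np.array(s["tcp_pos"]),Rot.from_quat(o[[1,2,3,0]]).as_matrix()
def goto(xyz,yaw):  # delta in tool axes (cm) and twist for tool -x heading = yaw (deg)
    s,p,M=tool(); d=M.T@(np.array(xyz)-p)*100
    y=np.degrees(np.arctan2(-M[1,0],-M[0,0])); return d.round(2),round(y-yaw,2)
def hsv(name):
    i=imaging.camera_info("wrist"); im=imaging.read_camera("wrist")[:,:,::-1].copy(); cv2.imwrite(name,np.clip(im*1.5,0,255).astype(np.uint8)); return im,i
E
python3 - <<'E'
from h import *
s,p,M=tool();print(s["clock"],p,s["joint_pos"].round(3),s["wrist_force"])
im,i=hsv("pics/w1.png"); np.save("i1.npy",i,allow_pickle=True)
print(proj("wrist",[.54,-.21,.092],i),goto([.54,-.21,.2],-18.2))
print([(d["extent"],d["conf"]) for d in spotter.spot_in("wrist","hook")])
E
```

```text
2.9 [ 0.53887405 -0.1956274   0.23110799] [-0.488  0.311  0.042  1.303  0.    -0.169] [-0.67423489  0.25369288  0.3665004 ]
[308.08989521 228.4519456 ] (array([-0.57, -1.36,  3.13]), np.float64(-0.07))
[([428.2, 0.0, 499.6, 128.0], 0.74), ([295.8, 159.0, 316.2, 313.8], 0.69), ([36.7, 0.0, 152.5, 204.2], 0.63)]
```

View pics/w1.png

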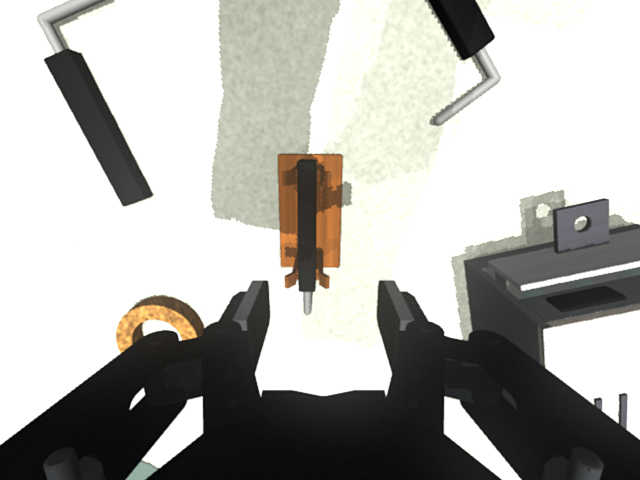

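The wrist view shows the hook in its stand with the handle from (308,160) to (307,290), centred close to the predicted (308,228). The prong end is at (307,313), and the tray hole shows at (581,223). Both larger hooks lie away from the stand.

```bash
python3 - <<'E'
from h import *
i=np.load("i1.npy",allow_pickle=True).item()
f=ray("wrist",(307,290),.092,i);b=ray("wrist",(308,160),.092,i);print(f,b,(f+b)/2,np.linalg.norm(f-b),np.degrees(np.arctan2(*(f-b)[[1,0]])))
print("hole",ray("wrist",(581,223),.055,i), "board back mid",ray("wrist",(310.5,154),.01,i))
m=(f+b)/2
print(goto([m[0],m[1],.062],-18.2))
E
```

```text
[ 0.59568135 -0.23024602  0.092     ] [ 0.48435655 -0.19091688  0.092     ] [ 0.54001895 -0.21058145  0.092     ] 0.11806775149098007 -19.457439800988205
hole [0.62852859 0.04376602 0.055     ] board back mid [ 0.48294301 -0.19129705  0.01      ]
(array([-0.59, -1.43, 16.95]), np.float64(-0.05))
```

Call:
play_rows --moves '[{"claw": 5, "delta_pos": [-0.6, -1.4, 2], "twist": 0.3}, {"claw": 5, "delta_pos": [-0.6, -1.4, 5], "twist": 0.3}, {"claw": 5, "delta_pos": [-0.6, -1.4, 9], "twist": 0.3}, {"claw": 5, "delta_pos": [-0.6, -1.4, 13], "twist": 0.3}, {"claw": 5, "delta_pos": [-0.6, -1.4, 15.5], "twist": 0.3}, {"claw": 5, "delta_pos": [-0.6, -1.4, 16.9], "twist": 0.3}, {"claw": 5, "delta_pos": [-0.6, -1.4, 16.9], "twist": 0.3}, {"claw": 5, "delta_pos": [-0.6, -1.4, 16.9], "twist": 0.3}]'

```text
clock: 4.0
tcp_pos: [0.5415, -0.2116, 0.0636]
orientation: [0.001, 0.161, 0.987, -0.0]
wrist_force: [0.8, 0.4, -0.4]
finger_gap: 0.05
```

Call:
play_rows --moves '[{"claw": 1, "delta_pos": [0, 0, 0], "twist": 0}, {"claw": 1, "delta_pos": [0, 0, 0], "twist": 0}, {"claw": 1, "delta_pos": [0, 0, 0], "twist": 0}, {"claw": 1, "delta_pos": [0, 0, 0], "twist": 0}, {"claw": 1, "delta_pos": [0, 0, 0], "twist": 0}, {"claw": 1, "delta_pos": [0, 0, 0], "twist": 0}, {"claw": 1, "delta_pos": [0, 0, 0], "twist": 0}, {"claw": 1, "delta_pos": [0, 0, 0], "twist": 0}]' --force 60

```text
clock: 5.0
tcp_pos: [0.5413, -0.2118, 0.0633]
orientation: [0.001, 0.162, 0.987, -0.0]
wrist_force: [-0.7, 0.0, 5.4]
finger_gap: 0.0149
```

Call:
play_rows --moves '[{"claw": 1, "delta_pos": [0, 0, -1], "twist": 0}, {"claw": 1, "delta_pos": [0, 0, -3], "twist": 0}, {"claw": 1, "delta_pos": [0, 0, -6], "twist": 0}, {"claw": 1, "delta_pos": [0, 0, -9], "twist": 0}, {"claw": 1, "delta_pos": [0, 0, -11], "twist": 0}, {"claw": 1, "delta_pos": [0, 0, -11], "twist": 0}, {"claw": 1, "delta_pos": [0, 0, -11], "twist": 0}]'

```text
clock: 5.88
tcp_pos: [0.5401, -0.2111, 0.1714]
orientation: [-0.001, 0.162, 0.987, 0.0]
wrist_force: [0.3, 0.3, -0.7]
finger_gap: 0.0151
```

```bash
python3 - <<'E'
from h import *
s,p,M=tool();print(s["clock"],p,s["finger_gap"],s["wrist_force"]); h=np.array([.6287,.0455]); y=np.radians(-4.5)
g=h-.085*np.array([np.cos(y),np.sin(y)])
print(g,goto([*g,.174],-4.5))
E
```

```text
5.875 [ 0.54014434 -0.21108772  0.17135203] 0.01511304468657916 [ 0.30104067  0.30311465 -0.73479317]
[0.54396203 0.05216902] (array([ 8.04, 25.07, -0.24]), np.float64(-14.11))
```

Call:
play_rows --moves '[{"claw": 1, "delta_pos": [1.3, 4.2, 0], "twist": -2.4}, {"claw": 1, "delta_pos": [2.7, 8.4, 0], "twist": -4.8}, {"claw": 1, "delta_pos": [4.0, 12.5, 0], "twist": -7.1}, {"claw": 1, "delta_pos": [5.4, 16.7, 0], "twist": -9.5}, {"claw": 1, "delta_pos": [6.7, 20.9, 0], "twist": -11.8}, {"claw": 1, "delta_pos": [8, 25, 0], "twist": -14.1}, {"claw": 1, "delta_pos": [8, 25, 0], "twist": -14.1}, {"claw": 1, "delta_pos": [8, 25, 0], "twist": -14.1}]'

```text
clock: 6.88
tcp_pos: [0.544, 0.0509, 0.1712]
orientation: [-0.001, 0.039, 0.999, -0.0]
wrist_force: [0.3, -0.2, -1.4]
finger_gap: 0.0146
```

```bash
python3 - <<'E'
from h import *
s,p,M=tool();print(s["clock"],p,s["finger_gap"],s["joint_pos"].round(3)); 
im,i=hsv("pics/w2.png"); np.save("i2.npy",i,allow_pickle=True)
t=imaging.read_camera("scene")[:,:,::-1]; cv2.imwrite("pics/s2.png",t)
g=p+M@[0,0,-.019]; tip=g+M@[-.085,0,.055]
print("tip exp",tip,proj("wrist",tip,i)); print("hole pred",proj("wrist",[.6287,.0455,.055],i), proj("scene",[.6287,.0455,.055]),proj("scene",tip))
c=cv2.resize(im[300:480],None,fx=1,fy=1)
s4=cv2.resize(t[190:310,270:390],None,fx=4,fy=4,interpolation=cv2.INTER_CUBIC); 
w=cv2.imread("pics/w2.png"); w=cv2.resize(w,(512,384)); out=np.zeros((480,800,3),np.uint8)
E
```

```text
6.875 [0.54399439 0.05093343 0.17124048] 0.014615771355170056 [-0.053  0.285 -0.142  1.146 -0.     0.025]
tip exp [0.62866532 0.04426426 0.1350831 ] [323.62965172 388.14540846]
hole pred [324.86873564 322.45103759] [314.98846198 271.95773888] [314.46452217 247.95035504]
```

View pics/w2.png

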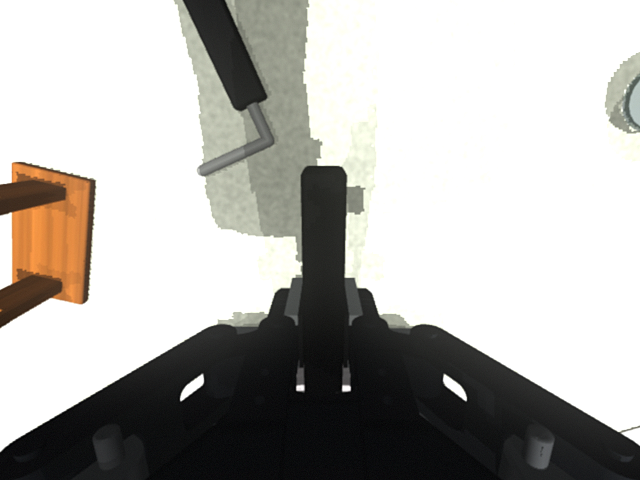

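The wrist view shows the handle straight between the pads (324,167 to 390), and the hole is hidden below the hand. I check with the fixed cameras.

```bash
python3 - <<'E'
from h import *
i=np.load("i2.npy",allow_pickle=True).item()
s,p,M=tool(); e=ray("wrist",(324,167),p[2]+.019+.011,i); print("rear end in tool", M.T@(e-p))
t=imaging.read_camera("top")[:,:,::-1]; sc=cv2.imread("pics/s2.png")
f=lambda im,u,v:np.clip(cv2.resize(im[v:v+80,u:u+80],None,fx=5,fy=5,interpolation=cv2.INTER_CUBIC)*1.7,0,255)
cv2.imwrite("pics/c2.png",np.hstack([f(t,258,165),f(sc,275,215)]).astype(np.uint8))
tip=p+M@[-.085,0,.036]; rod=p+M@[-.085,0,-.023]
for c,o in(("top",(258,165)),("scene",(275,215))):
  for n,q in(("tip",tip),("rodend",rod),("hole",[.6287,.0455,.055])): print(c,n,(proj(c,q)-o+.4)*5)
E
```

```text
rear end in tool [ 0.06186151  0.00054615 -0.02993117]
top tip [194.87545526 225.06681402]
top rodend [188.9641855  193.47269214]
top hole [197.42668628 263.82116994]
scene tip [197.460341   165.03749114]
scene rodend [196.29770238  71.17570941]
scene hole [201.94230992 286.78869442]
```

View pics/c2.png

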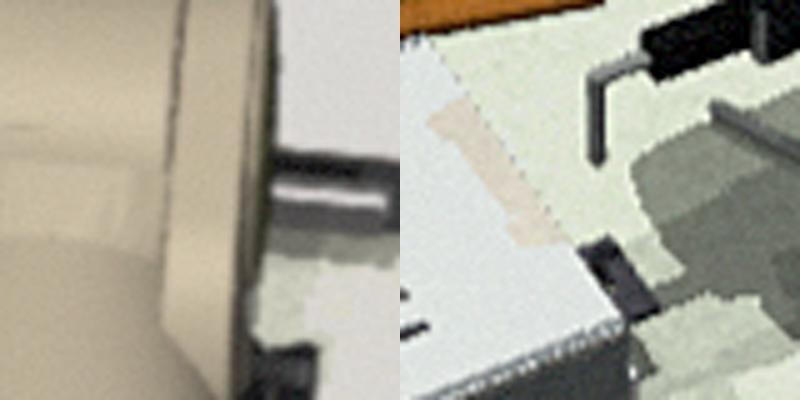

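The scene crop shows the prong tip at (597,165), where the model puts it, so the grip is true. The tab hole at about (612,283) is partly hidden. I take one wrist look from a shifted pose to refine the hole to within the ±4 mm fit.

Call:
play_rows --moves '[{"claw": 1, "delta_pos": [0, 0, -4], "twist": 0}, {"claw": 1, "delta_pos": [-3, 2, -8], "twist": 0}, {"claw": 1, "delta_pos": [-7, 5, -10], "twist": 0}, {"claw": 1, "delta_pos": [-9, 7, -10], "twist": 0}, {"claw": 1, "delta_pos": [-9, 7, -10], "twist": 0}, {"claw": 1, "delta_pos": [-9, 7, -10], "twist": 0}]'

```text
clock: 7.78
tcp_pos: [0.6393, 0.1127, 0.2717]
orientation: [-0.001, 0.04, 0.999, -0.0]
wrist_force: [-0.3, -0.0, -1.0]
finger_gap: 0.0147
```

```bash
python3 - <<'E'
from h import *
s,p,M=tool();print(s["clock"],p,s["finger_gap"])
im,i=hsv("pics/w3.png"); np.save("i3.npy",i,allow_pickle=True)
print("hole pred",proj("wrist",[.6287,.0455,.055],i)); print([(d["extent"],d["conf"]) for d in spotter.spot_in("wrist","tray_hole")])
t=imaging.read_camera("top")[:,:,::-1]; cv2.imwrite("pics/t3.png",t)
a=np.clip(cv2.resize(im[:,:].astype(np.uint8),(480,360))*1.3,0,255)
u,v=proj("wrist",[.6287,.0455,.055],i).astype(int); u=min(max(u,40),600);v=min(max(v,40),440); print(u-40,v-40)
b=cv2.resize(im[v-40:v+40,u-40:u+40],(320,320),interpolation=cv2.INTER_CUBIC)
o=np.zeros((360,800,3),np.uint8);o[:,:480]=a;o[:320,480:]=b;cv2.imwrite("pics/c3.png",o)
E
```

```text
7.775 [0.63929945 0.11266433 0.27165899] 0.014664804620806342
hole pred [261.50139258 200.61764657]
[([163.1, 181.9, 299.0, 250.8], 0.81)]
221 160
```

View pics/c3.png

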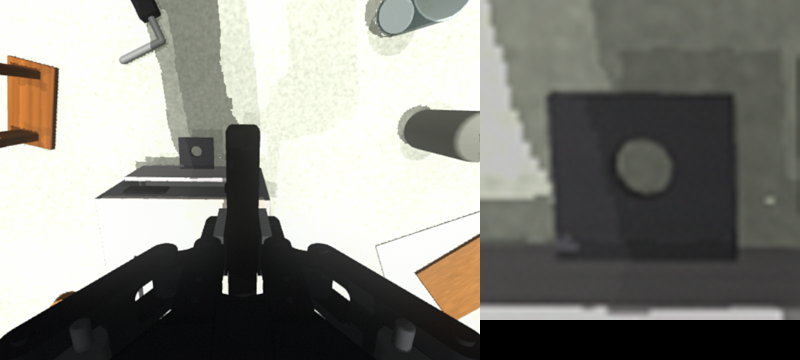

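The hole is at about (261,201) in the full wrist image, matching the prediction (261.5,200.6). So the hole is at (0.6287,0.0455). The hook sits about 1.7 mm back in the grip by two measures, so the tip is about 83.3 mm ahead of the TCP.

```bash
python3 - <<'E'
from h import *
y=np.radians(-4.6); g=np.array([.6287,.0455])-.0833*np.array([np.cos(y),np.sin(y)])
print(g,goto([*g,.172],-4.6),goto([*g,.074],-4.6))
E
```

```text
[0.54566832 0.05218057] (array([ 8.83, -6.79, 10.05]), np.float64(0.02)) (array([ 8.83, -6.79, 19.85]), np.float64(0.02))
```

Call:
play_rows --moves '[{"claw": 1, "delta_pos": [4, -3, 0], "twist": 0}, {"claw": 1, "delta_pos": [8, -6, 2], "twist": 0}, {"claw": 1, "delta_pos": [8.8, -6.8, 6], "twist": 0}, {"claw": 1, "delta_pos": [8.8, -6.8, 10], "twist": 0}, {"claw": 1, "delta_pos": [8.8, -6.8, 14], "twist": 0}, {"claw": 1, "delta_pos": [8.8, -6.8, 16], "twist": 0}, {"claw": 1, "delta_pos": [8.8, -6.8, 16], "twist": 0}, {"claw": 1, "delta_pos": [8.8, -6.8, 16], "twist": 0}]'

```text
clock: 8.93
tcp_pos: [0.5473, 0.0526, 0.1136]
orientation: [0.001, 0.039, 0.999, 0.0]
wrist_force: [0.1, -0.5, -0.3]
finger_gap: 0.0154
```

```bash
python3 - <<'E'
from h import *
s,p,M=tool();print(s["clock"],p,s["finger_gap"],s["wrist_force"]);y=np.radians(-4.6); g=np.array([.6287,.0455])-.0833*np.array([np.cos(y),np.sin(y)])
print(goto([*g,.074],-4.6))
t=imaging.read_camera("scene")[:,:,::-1]
cv2.imwrite("pics/c4.png",np.clip(cv2.resize(t[215:295,275:355],None,fx=6,fy=6,interpolation=cv2.INTER_CUBIC)*1.8,0,255).astype(np.uint8))
print((proj("scene",p+M@[-.0833,0,.0375])-[275,215]+.4)*6,(proj("scene",[.6287,.0455,.055])-[275,215]+.4)*6)
E
```

```text
8.925 [0.54726122 0.05263404 0.11359429] 0.015410080021438958 [ 0.11907009 -0.54370589 -0.2653686 ]
(array([ 0.16, -0.06,  3.96]), np.float64(0.07))
[239.10048828 310.33419961] [242.33077191 344.1464333 ]
```

View pics/c4.png

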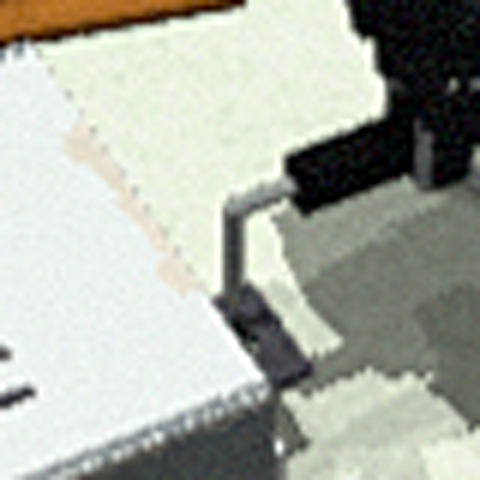

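```bash
python3 - <<'E'
from h import *
y=np.radians(-4.6);X=np.array([np.cos(y),np.sin(y),0]);Y=np.array([-X[1],X[0],0]);h=np.array([.6287,.0455,.055])
for a,b in((-.02,.025),(-.02,-.025),(.026,.025),(.026,-.025)): print((proj("scene",h+a*X+b*Y)-[275,215]+.4)*6)
for a in(0,.0333): 
  for b in (.1,-.1): print("cab",(proj("scene",h+a*X+b*Y+[0,0,.095])-[275,215]+.4)*6)
E
```

```text
[318.88538083 368.33717614]
[256.91379643 283.62591631]
[213.36789158 412.47012045]
[153.06428265 325.81791101]
cab [375.74230039 354.70928396]
cab [117.74938078  10.30807586]
cab [292.69568757 389.53616197]
cab [40.13856524 39.11047471]
```

The tab's front corners are at about (310,368) and (252,283), against predicted (319,368) and (257,284). That agrees within about a pixel. Next I go down into the hole in two steps.

Call:
play_rows --moves '[{"claw": 1, "delta_pos": [0.15, 0, 0.8], "twist": 0}, {"claw": 1, "delta_pos": [0.15, 0, 1.4], "twist": 0}, {"claw": 1, "delta_pos": [0.15, 0, 1.8], "twist": 0}, {"claw": 1, "delta_pos": [0.15, 0, 2.1], "twist": 0}, {"claw": 1, "delta_pos": [0.15, 0, 2.4], "twist": 0}, {"claw": 1, "delta_pos": [0.15, 0, 2.6], "twist": 0}, {"claw": 1, "delta_pos": [0.15, 0, 2.6], "twist": 0}]'

```text
clock: 9.85
tcp_pos: [0.5452, 0.053, 0.0862]
orientation: [-0.0, 0.039, 0.999, 0.0]
wrist_force: [-0.4, -0.1, -1.3]
finger_gap: 0.0153
```

Call:
play_rows --moves '[{"claw": 1, "delta_pos": [0, 0, 0.4], "twist": 0}, {"claw": 1, "delta_pos": [0, 0, 0.8], "twist": 0}, {"claw": 1, "delta_pos": [0, 0, 1.2], "twist": 0}, {"claw": 1, "delta_pos": [0, 0, 1.2], "twist": 0}]'

```text
clock: 10.35
tcp_pos: [0.5449, 0.053, 0.0738]
orientation: [-0.0, 0.039, 0.999, 0.0]
wrist_force: [0.1, -1.0, -1.6]
finger_gap: 0.0151
```

Call:
play_rows --moves '[{"claw": 1, "delta_pos": [0.3, 0, 0], "twist": 0}, {"claw": 1, "delta_pos": [0.6, 0, 0], "twist": 0}, {"claw": 1, "delta_pos": [0.9, 0, 0], "twist": 0}, {"claw": 1, "delta_pos": [1.2, 0, 0], "twist": 0}, {"claw": 1, "delta_pos": [1.5, 0, 0], "twist": 0}, {"claw": 1, "delta_pos": [1.8, 0, 0], "twist": 0}]'

```text
clock: 11.1
tcp_pos: [0.5276, 0.0545, 0.0746]
orientation: [0.001, 0.039, 0.999, 0.0]
wrist_force: [3.8, 0.3, -0.9]
finger_gap: 0.0151
```

The hook is engaged and the tray slides at about 4 N. I draw on, staying short of the earliest stop.

Call:
play_rows --moves '[{"claw": 1, "delta_pos": [0.3, 0, 0], "twist": 0}, {"claw": 1, "delta_pos": [0.6, 0, 0], "twist": 0}, {"claw": 1, "delta_pos": [0.9, 0, 0], "twist": 0}, {"claw": 1, "delta_pos": [1.2, 0, 0], "twist": 0}, {"claw": 1, "delta_pos": [1.5, 0, 0], "twist": 0}, {"claw": 1, "delta_pos": [1.8, 0, 0], "twist": 0}, {"claw": 1, "delta_pos": [2.1, 0, 0], "twist": 0}, {"claw": 1, "delta_pos": [2.4, 0, 0], "twist": 0}, {"claw": 1, "delta_pos": [2.7, 0, 0], "twist": 0}]' --force 100

```text
clock: 12.22
tcp_pos: [0.5003, 0.0567, 0.0743]
orientation: [0.0, 0.039, 0.999, 0.0]
wrist_force: [3.7, 0.4, -1.1]
finger_gap: 0.0144
```

```bash
python3 - <<'E'
from h import *
s,p,M=tool();print(p,s["wrist_force"],s["ft_torque"],M.round(3))
t=imaging.read_camera("top")[:,:,::-1]; sc=imaging.read_camera("scene")[:,:,::-1]
f=lambda im,u,v:np.clip(cv2.resize(im[v:v+90,u:u+90],None,fx=4.4,fy=4.4,interpolation=cv2.INTER_CUBIC)*1.7,0,255)
cv2.imwrite("pics/c5.png",np.hstack([f(t,255,180),f(sc,275,215)]).astype(np.uint8))
E
```

```text
[0.50030806 0.05666544 0.07434457] [ 3.68423089  0.3658173  -1.05010634] [ 0.27216896 -1.00222251  0.13289354] [[-0.997  0.078  0.   ]
 [ 0.078  0.997  0.   ]
 [-0.     0.    -1.   ]]
```

View pics/c5.png

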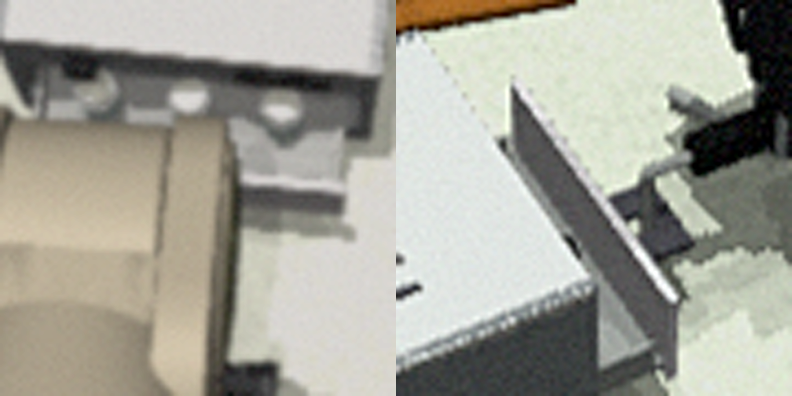

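The picture shows the tray well out, with the prong at (1040→645,190 in the right crop) down in the tab hole. Slide is now about 39–53 mm, so I creep from here.

Call:
play_rows --moves '[{"claw": 1, "delta_pos": [0.1, 0, 0], "twist": 0}, {"claw": 1, "delta_pos": [0.2, 0, 0], "twist": 0}, {"claw": 1, "delta_pos": [0.3, 0, 0], "twist": 0}, {"claw": 1, "delta_pos": [0.4, 0, 0], "twist": 0}, {"claw": 1, "delta_pos": [0.5, 0, 0], "twist": 0}]'

```text
clock: 12.95
tcp_pos: [0.4954, 0.0569, 0.0743]
orientation: [0.0, 0.039, 0.999, 0.0]
wrist_force: [4.1, 0.3, -0.5]
finger_gap: 0.0147
```

Call:
play_rows --moves '[{"claw": 1, "delta_pos": [0.07, 0, 0], "twist": 0}, {"claw": 1, "delta_pos": [0.14, 0, 0], "twist": 0}, {"claw": 1, "delta_pos": [0.21, 0, 0], "twist": 0}, {"claw": 1, "delta_pos": [0.28, 0, 0], "twist": 0}]'

```text
clock: 13.45
tcp_pos: [0.4926, 0.0572, 0.0743]
orientation: [-0.0, 0.039, 0.999, 0.0]
wrist_force: [4.3, 0.2, -1.1]
finger_gap: 0.0146
```

Before creeping further I measure the stiffness of the pull by easing off 0.5 mm, with the tray held by its own friction.

Call:
play_rows --moves '[{"claw": 1, "delta_pos": [-0.05, 0, 0], "twist": 0}, {"claw": 1, "delta_pos": [-0.05, 0, 0], "twist": 0}, {"claw": 1, "delta_pos": [-0.05, 0, 0], "twist": 0}]'

```text
clock: 13.82
tcp_pos: [0.4926, 0.057, 0.0741]
orientation: [-0.0, 0.039, 0.999, -0.0]
wrist_force: [1.2, -0.1, -0.1]
finger_gap: 0.014
```

Call:
play_rows --moves '[{"claw": 1, "delta_pos": [-0.05, 0, 0], "twist": 0}, {"claw": 1, "delta_pos": [-0.05, 0, 0], "twist": 0}]'

```text
clock: 14.08
tcp_pos: [0.4928, 0.057, 0.0739]
orientation: [-0.001, 0.039, 0.999, -0.0]
wrist_force: [1.2, 0.6, 0.3]
finger_gap: 0.0147
```

Call:
play_rows --moves '[{"claw": 1, "delta_pos": [0.06, 0, 0], "twist": 0}, {"claw": 1, "delta_pos": [0.12, 0, 0], "twist": 0}, {"claw": 1, "delta_pos": [0.18, 0, 0], "twist": 0}, {"claw": 1, "delta_pos": [0.25, 0, 0], "twist": 0}]'

```text
clock: 14.58
tcp_pos: [0.4916, 0.0572, 0.0744]
orientation: [0.0, 0.039, 0.999, -0.0]
wrist_force: [3.8, -0.9, -3.9]
finger_gap: 0.0144
```

Call:
play_rows --moves '[{"claw": 1, "delta_pos": [0.05, 0, 0], "twist": 0}, {"claw": 1, "delta_pos": [0.1, 0, 0], "twist": 0}, {"claw": 1, "delta_pos": [0.15, 0, 0], "twist": 0}]'

```text
clock: 14.95
tcp_pos: [0.4898, 0.0574, 0.0744]
orientation: [0.0, 0.039, 0.999, 0.0]
wrist_force: [4.3, -0.3, -2.1]
finger_gap: 0.0148
```

Call:
play_rows --moves '[{"claw": 1, "delta_pos": [0.05, 0, 0], "twist": 0}, {"claw": 1, "delta_pos": [0.1, 0, 0], "twist": 0}, {"claw": 1, "delta_pos": [0.15, 0, 0], "twist": 0}, {"claw": 1, "delta_pos": [0.18, 0, 0], "twist": 0}]'

```text
clock: 15.45
tcp_pos: [0.488, 0.0575, 0.0744]
orientation: [0.0, 0.039, 0.999, 0.0]
wrist_force: [5.2, 0.0, -3.6]
finger_gap: 0.0146
```

Call:
play_rows --moves '[{"claw": 1, "delta_pos": [0.05, 0, 0], "twist": 0}, {"claw": 1, "delta_pos": [0.08, 0, 0], "twist": 0}]'

```text
clock: 15.7
tcp_pos: [0.4872, 0.0576, 0.0743]
orientation: [0.0, 0.039, 0.999, 0.0]
wrist_force: [4.7, -1.0, -3.2]
finger_gap: 0.0146
```

Call:
play_rows --moves '[{"claw": 1, "delta_pos": [0.05, 0, 0], "twist": 0}, {"claw": 1, "delta_pos": [0.1, 0, 0], "twist": 0}, {"claw": 1, "delta_pos": [0.12, 0, 0], "twist": 0}]'

```text
clock: 16.08
tcp_pos: [0.486, 0.0577, 0.0743]
orientation: [0.0, 0.039, 0.999, 0.0]
wrist_force: [4.4, -0.4, -3.7]
finger_gap: 0.0142
```

Call:
play_rows --moves '[{"claw": 1, "delta_pos": [0.05, 0, 0], "twist": 0}, {"claw": 1, "delta_pos": [0.1, 0, 0], "twist": 0}, {"claw": 1, "delta_pos": [0.15, 0, 0], "twist": 0}]'

```text
clock: 16.45
tcp_pos: [0.4846, 0.0578, 0.0743]
orientation: [0.0, 0.039, 0.999, 0.0]
wrist_force: [5.8, -0.2, -4.3]
finger_gap: 0.0143
```

Call:
play_rows --moves '[{"claw": 1, "delta_pos": [0.04, 0, 0], "twist": 0}, {"claw": 1, "delta_pos": [0.08, 0, 0], "twist": 0}]'

```text
clock: 16.7
tcp_pos: [0.4844, 0.0578, 0.0744]
orientation: [0.001, 0.039, 0.999, 0.0]
wrist_force: [7.9, 0.4, -4.2]
finger_gap: 0.0148
```

Force is rising and the TCP lags the command, which suggests the stop. I increase gently.

Call:
play_rows --moves '[{"claw": 1, "delta_pos": [0.03, 0, 0], "twist": 0}, {"claw": 1, "delta_pos": [0.05, 0, 0], "twist": 0}, {"claw": 1, "delta_pos": [0.05, 0, 0], "twist": 0}]'

```text
clock: 17.08
tcp_pos: [0.4844, 0.0578, 0.0744]
orientation: [0.001, 0.039, 0.999, 0.0]
wrist_force: [8.0, -0.7, -6.2]
finger_gap: 0.0143
```

Call:
play_rows --moves '[{"claw": 1, "delta_pos": [0.04, 0, 0], "twist": 0}, {"claw": 1, "delta_pos": [0.06, 0, 0], "twist": 0}, {"claw": 1, "delta_pos": [0.06, 0, 0], "twist": 0}]'

```text
clock: 17.45
tcp_pos: [0.4843, 0.0579, 0.0745]
orientation: [0.002, 0.039, 0.999, 0.0]
wrist_force: [10.0, -0.5, -6.9]
finger_gap: 0.0143
```

Call:
play_rows --moves '[{"claw": 1, "delta_pos": [0.03, 0, 0], "twist": 0}, {"claw": 1, "delta_pos": [0.03, 0, 0], "twist": 0}, {"claw": 1, "delta_pos": [0.03, 0, 0], "twist": 0}, {"claw": 1, "delta_pos": [0.03, 0, 0], "twist": 0}]'

```text
clock: 17.95
tcp_pos: [0.4843, 0.0578, 0.0745]
orientation: [0.002, 0.039, 0.999, 0.0]
wrist_force: [10.6, -0.8, -7.7]
finger_gap: 0.0146
```

```bash
python3 - <<'E'
from h import *
for _ in range(3):
    s,p,M=tool();print(p.round(4),s["wrist_force"].round(2)); t=imaging.read_camera("scene")
t=t[:,:,::-1];sc=imaging.read_camera("top")[:,:,::-1]
f=lambda im,u,v:np.clip(cv2.resize(im[v:v+90,u:u+90],None,fx=4.4,fy=4.4,interpolation=cv2.INTER_CUBIC)*1.7,0,255)
cv2.imwrite("pics/c6.png",np.hstack([f(sc,255,180),f(t,285,220)]).astype(np.uint8))
E
```

```text
[0.4843 0.0578 0.0745] [10.63 -0.82 -7.75]
[0.4843 0.0578 0.0745] [10.63 -0.73 -7.83]
[0.4843 0.0579 0.0745] [ 9.96  0.03 -8.51]
```

View pics/c6.png

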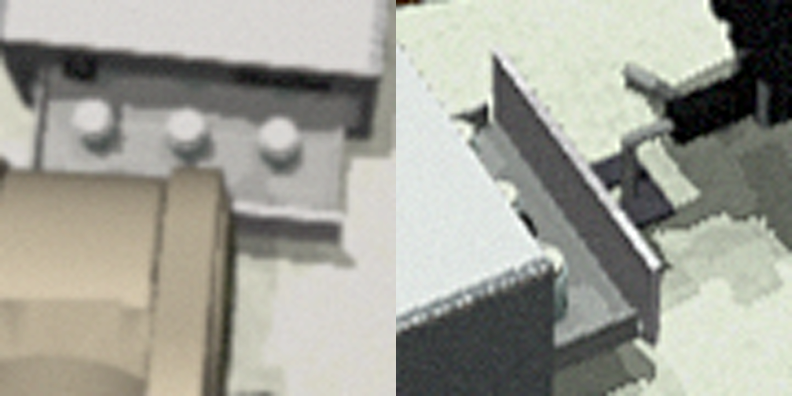

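The tray is against its stop. The TCP is fixed at 0.4843 while the pull rose to about 10.6 N horizontal and 13 N total, and the picture shows the prong in the hole. I ease off, then lift straight out.

Call:
play_rows --moves '[{"claw": 1, "delta_pos": [-0.1, 0, 0], "twist": 0}, {"claw": 1, "delta_pos": [-0.2, 0, 0], "twist": 0}, {"claw": 1, "delta_pos": [-0.3, 0, 0], "twist": 0}, {"claw": 1, "delta_pos": [-0.3, 0, 0], "twist": 0}, {"claw": 1, "delta_pos": [-0.3, 0, 0], "twist": 0}]'

```text
clock: 18.77
tcp_pos: [0.4846, 0.0579, 0.0741]
orientation: [-0.0, 0.039, 0.999, 0.0]
wrist_force: [1.5, -0.2, -0.1]
finger_gap: 0.0141
```

Call:
play_rows --moves '[{"claw": 1, "delta_pos": [-0.1, 0, 0], "twist": 0}, {"claw": 1, "delta_pos": [-0.2, 0, 0], "twist": 0}, {"claw": 1, "delta_pos": [-0.25, 0, 0], "twist": 0}, {"claw": 1, "delta_pos": [-0.25, 0, 0], "twist": 0}]'

```text
clock: 19.27
tcp_pos: [0.4874, 0.0576, 0.0741]
orientation: [-0.0, 0.039, 0.999, 0.0]
wrist_force: [-0.2, 0.1, -1.8]
finger_gap: 0.0143
```

Free in the hole. Lifting out.

Call:
play_rows --moves '[{"claw": 1, "delta_pos": [0, 0, -0.5], "twist": 0}, {"claw": 1, "delta_pos": [0, 0, -1], "twist": 0}, {"claw": 1, "delta_pos": [0, 0, -1.6], "twist": 0}, {"claw": 1, "delta_pos": [0, 0, -2.5], "twist": 0}, {"claw": 1, "delta_pos": [0, 0, -4], "twist": 0}, {"claw": 1, "delta_pos": [0, 0, -7], "twist": 0}, {"claw": 1, "delta_pos": [0, 0, -10], "twist": 0}, {"claw": 1, "delta_pos": [0, 0, -10], "twist": 0}, {"claw": 1, "delta_pos": [0, 0, -10], "twist": 0}]'

```text
clock: 20.4
tcp_pos: [0.4874, 0.0576, 0.1741]
orientation: [-0.0, 0.039, 0.999, 0.0]
wrist_force: [-0.0, -0.4, -1.7]
finger_gap: 0.0145
```

```bash
python3 - <<'E'
from h import *
s,p,M=tool();print(s["clock"],p,s["wrist_force"])
# stand grasp pose: tcp(.5413,-.2118,.0633)
print(goto([.5413,-.2118,.174],-18.6))
im,i=hsv("pics/w7.png")
e=lambda uv,z:M.T@(ray("wrist",uv,z,i)-p)
g=cv2.cvtColor(im,cv2.COLOR_BGR2GRAY)
print("predicted rear top edge px",proj("wrist",p+M@[.0619,.0005,-.03],i))
sc=imaging.read_camera("scene")[:,:,::-1]
a=cv2.resize(im,(400,300)); u,v=proj("scene",p+M@[-.04,0,-.01]).astype(int);print(u-50,v-50)
b=cv2.resize(sc[v-50:v+50,u-50:u+50],(400,400),interpolation=cv2.INTER_CUBIC)
o=np.zeros((400,800,3),np.uint8);o[:300,:400]=np.clip(a*1.5,0,255);o[:,400:]=np.clip(b*1.7,0,255);cv2.imwrite("pics/c7.png",o)
for n,q in(("tip",[-.0833,0,.0373]),("top",[-.0833,0,-.0177]),("rear",[.0619,0,-.0177])): print(n,(proj("scene",p+M@np.array(q))-[u-50,v-50]+.4)*4)
E
```

```text
20.4 [0.4874059  0.05755122 0.17406072] [-0.04984565 -0.4448372  -1.72675629]
(array([ -7.49, -26.43,   0.  ]), np.float64(14.09))
predicted rear top edge px [325.94281788 165.57736225]
304 167
tip [136.47564842 289.48293311]
top [138.52820671 219.47916224]
rear [359.49842686 133.99864506]
```

View pics/c7.png

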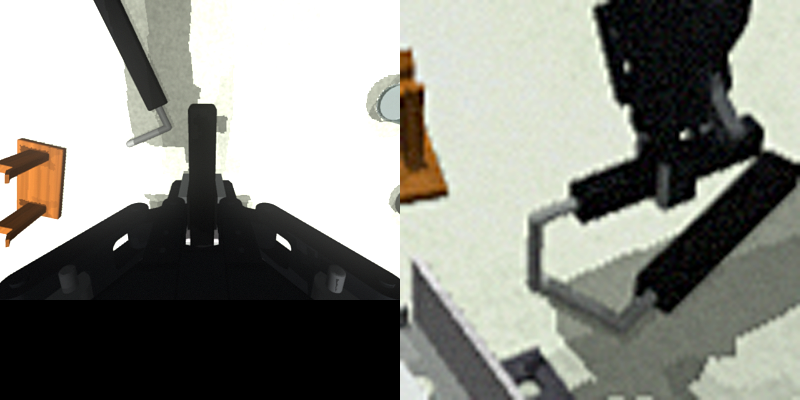

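The hook is level and unslipped: the tip is at (535,288) against predicted (536,289), and the rear end also agrees. The tray stayed out. I return to the stand at the recorded grasp pose.

Call:
play_rows --moves '[{"claw": 1, "delta_pos": [-1.2, -4.4, 0], "twist": 2.4}, {"claw": 1, "delta_pos": [-2.5, -8.8, 0], "twist": 4.7}, {"claw": 1, "delta_pos": [-3.7, -13.2, 0], "twist": 7}, {"claw": 1, "delta_pos": [-5, -17.6, 0], "twist": 9.4}, {"claw": 1, "delta_pos": [-6.2, -22, 0], "twist": 11.8}, {"claw": 1, "delta_pos": [-7.5, -26.4, 0], "twist": 14.1}, {"claw": 1, "delta_pos": [-7.5, -26.4, 0], "twist": 14.1}, {"claw": 1, "delta_pos": [-7.5, -26.4, 0], "twist": 14.1}, {"claw": 1, "delta_pos": [-7.5, -26.4, 0], "twist": 14.1}]'

```text
clock: 21.62
tcp_pos: [0.5412, -0.2102, 0.1738]
orientation: [-0.001, 0.161, 0.987, 0.0]
wrist_force: [-0.3, -0.6, -0.7]
finger_gap: 0.0142
```

```bash
python3 - <<'E'
from h import *
s,p,M=tool();print(s["clock"],p,s["wrist_force"])
print(goto([.5413,-.2118,.0633],-18.6))
E
```

```text
21.625 [ 0.54119755 -0.2102036   0.1738286 ] [-0.28179872 -0.58670058 -0.69027517]
(array([-0.08, -0.15, 11.05]), np.float64(0.08))
```

Call:
play_rows --moves '[{"claw": 1, "delta_pos": [0, -0.1, 3], "twist": 0}, {"claw": 1, "delta_pos": [0, -0.1, 6], "twist": 0}, {"claw": 1, "delta_pos": [0, -0.1, 8], "twist": 0}, {"claw": 1, "delta_pos": [0, -0.1, 8.8], "twist": 0}, {"claw": 1, "delta_pos": [0, -0.1, 9.5], "twist": 0}, {"claw": 1, "delta_pos": [0, -0.1, 10.1], "twist": 0}, {"claw": 1, "delta_pos": [0, -0.1, 10.6], "twist": 0}, {"claw": 1, "delta_pos": [0, -0.1, 10.6], "twist": 0}]'

```text
clock: 22.62
tcp_pos: [0.5412, -0.2124, 0.0681]
orientation: [-0.0, 0.162, 0.987, 0.0]
wrist_force: [-0.2, 0.0, -0.6]
finger_gap: 0.0148
```

Call:
play_rows --moves '[{"claw": 1, "delta_pos": [0, 0, 0.2], "twist": 0}, {"claw": 1, "delta_pos": [0, 0, 0.4], "twist": 0}, {"claw": 1, "delta_pos": [0, 0, 0.5], "twist": 0}, {"claw": 1, "delta_pos": [0, 0, 0.5], "twist": 0}]'

```text
clock: 23.12
tcp_pos: [0.5414, -0.2125, 0.0635]
orientation: [0.0, 0.162, 0.987, -0.0]
wrist_force: [-0.2, 0.4, 0.5]
finger_gap: 0.0146
```

Call:
play_rows --moves '[{"claw": 1, "delta_pos": [0, 0, 0.05], "twist": 0}, {"claw": 2.2, "delta_pos": [0, 0, 0.05], "twist": 0}, {"claw": 3, "delta_pos": [0, 0, 0.05], "twist": 0}, {"claw": 4, "delta_pos": [0, 0, 0.05], "twist": 0}, {"claw": 5, "delta_pos": [0, 0, 0.05], "twist": 0}, {"claw": 5, "delta_pos": [0, 0, 0.05], "twist": 0}, {"claw": 5, "delta_pos": [0, 0, 0.05], "twist": 0}]'

```text
clock: 24.0
tcp_pos: [0.5414, -0.2125, 0.0628]
orientation: [0.0, 0.162, 0.987, 0.0]
wrist_force: [0.9, 0.2, -0.3]
finger_gap: 0.0501
```

Call:
play_rows --moves '[{"claw": 5, "delta_pos": [0, 0, -1], "twist": 0}, {"claw": 5, "delta_pos": [0, 0, -3], "twist": 0}, {"claw": 5, "delta_pos": [0, 0, -7], "twist": 0}, {"claw": 5, "delta_pos": [0, 0, -12], "twist": 0}, {"claw": 5, "delta_pos": [1, 0, -17], "twist": 0}, {"claw": 5, "delta_pos": [1, 0, -17], "twist": 0}, {"claw": 5, "delta_pos": [1, 0, -17], "twist": 0}]'

```text
clock: 24.88
tcp_pos: [0.5319, -0.2093, 0.2331]
orientation: [0.0, 0.162, 0.987, -0.0]
wrist_force: [0.5, -0.3, -0.6]
finger_gap: 0.0499
```

```bash
python3 - <<'E'
from h import *
s,p,M=tool();print(s["clock"],p,s["wrist_force"],s["finger_gap"])
im,i=hsv("pics/w8.png"); np.save("i8.npy",i,allow_pickle=True)
print([proj("wrist",q,i) for q in ([.5957,-.2302,.092],[.4844,-.1909,.092])])
t=imaging.read_camera("top")[:,:,::-1]; cv2.imwrite("pics/t8.png",t)
o=np.zeros((400,800,3),np.uint8)
o[:300,:400]=np.clip(cv2.resize(im,(400,300))*1.5,0,255)
o[:,400:]=np.clip(cv2.resize(t[180:300,240:360],(400,400),interpolation=cv2.INTER_CUBIC)*1.7,0,255);cv2.imwrite("pics/c8.png",o)
E
```

```text
24.875 [ 0.53191353 -0.20930948  0.23313189] [ 0.46700956 -0.32843056 -0.63390367] 0.04989915955781348
[array([323.8363098 , 290.98034661]), array([326.05535483, 162.38068558])]
```

View pics/c8.png

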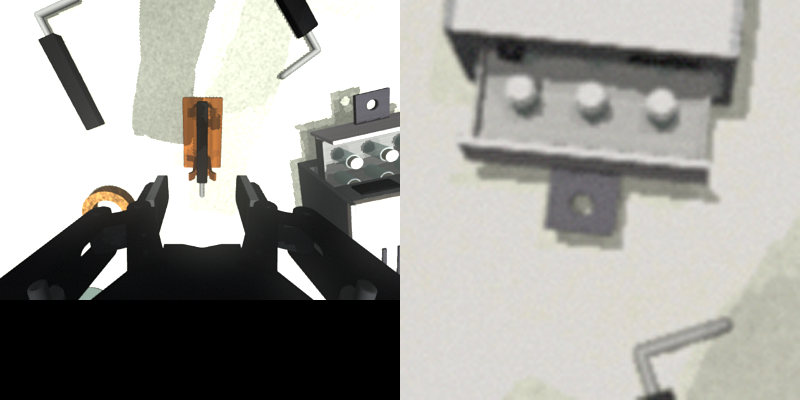

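```bash
python3 - <<'E'
from h import *
h=ray("top",(293.95,240.85),.055); print(h, np.linalg.norm(h[:2]-[.6291,.0467]))
y=np.radians(-4.6);print("prong at stop",np.array([.4846,.0579])+.0833*np.array([np.cos(y),np.sin(y)]))
E
```

```text
[0.57147208 0.05190575 0.055     ] 0.057862571663133945
prong at stop [0.56763168 0.05121943]
```

```bash
python3 -c "
from workcell import env; print(env.hand_in())"
```

```text
the job is handed in; nothing more can be done
None
```

I took the smallest hook from its stand, drew the tray out to its stop with the prong in the finger hole, unhooked, set the hook back and handed the job in. The clock read about 25 s when I handed in; no verdict was given.

**Pull:** the tray slid at about 4 N. It then came up firm: the tool stayed put while the pull rose to about 10.6 N horizontally. That was about 13 N in total, with a downward part of about 8 N that I put down to friction in the hole. I did not push on to a full 12 N horizontal. The readings I took between moves never passed about 13 N.

**Tray:** afterwards the top camera put the hole 57.9 mm out from where it started. It lies 3.8 mm ahead of the prong's position at the stop, which is the expected 4 mm clearance, so the tray did not slip back. Counting the 0–10 mm it may already have been out, that is 58–68 mm, inside the stop's range. The plunger itself cannot be seen, so the stop was judged by feel and position only.

**Hook:** the last wrist picture shows it upright in both saddles with the prong end as before, within about 3 pixels of its original place. The gripper was open and clear of everything.

**Disagreement:** the scene camera's first reading of the hole was about 9 mm off the other two, because the cabinet roof hid part of it. I used the other two cameras, and the prong went in without touching.

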